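# Bench check of a robot vacuum: wheel-drop switch and front cliff sensor

## Robot

A 6-joint arm with a two-finger parallel gripper is mounted at the origin on the work surface. World frame = base frame: x ahead of the robot, y to its left, z up, the work surface at z = 0. Lengths are in m, angles in degrees, forces in N, time in s.
With the tool pointing down it reaches from about 0.325 to 0.775 m from the base axis. Payload 5.5 kg.
Tool frame: the origin (TCP) lies at the centre of the arm's flange, where the gripper is bolted on; the fingertips stand 182 mm ahead of it and the grasp point (between the pads) lies 163 mm ahead of it; z points along the fingers, y is the line along which they close (so a half turn about z gives the same grasp; the last joint's range is limited). The gripper opens to 88 mm and grips with 3 to 60 N. Pads are 20 mm wide; open, the fingers measure 115 mm over their backs; the gripper's body (75 mm by 178 mm) begins 61 mm behind the grasp point.
Start: joints at [-76.358, 5.22, 70.514, -0, 104.267, -3.249], TCP at [0.174, -0.574, 0.405] pointing down, gripper open.
Joint ranges: [-164.24, 164.24], [-49.07, 125.15], [9.68, 141.18], [-86.29, 266.29], [3.28, 154.24], [-151.56, 151.56]. Speed limits (degrees/s): [147.25, 147.25, 172.46, 180, 180, 180].

## Interface

Orientations are given as [roll, pitch, yaw] about the fixed x, y, z axes, in that order (R = Rz(yaw) Ry(pitch) Rx(roll)).
In Python, from station import r gives the robot as it stands. The module is installed in compiled form; this text tells all that it offers. Calls block until the motion is done:
- r.reach(position, orientation): joint-space move of the TCP to a pose.
- r.servo_line(position, rotation=None, speed=0.15): straight line of the TCP; rotation=None keeps the orientation; speed is the mean speed in m/s.
- r.move_joints(angles): joint-space move.
- r.let_go() and r.grab(squeeze=None): open the fingers fully, or close them until they stop; squeeze is the grip in N (None keeps the last).
- r.wait(seconds).
- r.inverse_kinematics(position, orientation): joint angles nearest the present ones, or None.
- r.sense(): the state.
- r.snapshot(name): name is "scene" or "top" or "wrist"; returns a dict with "frame" (384x512x3 uint8, red, green, blue), "fx", "fy", "cx", "cy" (pixels), "R" (3x3) and "t" (3): a world point X has camera coordinates R X + t. Camera axes: x right, y down, z forward; pixel columns grow to the right and rows downward; lengths in m; the calibration is good to about 2 mm. A picture is of the moment at which its call begins. There is no depth.
A pose or a line that the arm cannot do raises r.IKError and nothing moves.
- r.hand_in(): hands the job in; it is judged then, once.
The state is a dict: "clock": time; "joints": joint angles; "joint_vel": joint speeds; "joint_torque": joint torques, N m; "tcp_pos": TCP position; "orientation": TCP orientation; "contact_force": force on the tool from outside, world axes, zero at the start; "torque": the same for the moment, N m; "opening": finger opening in m; "gripper_force": force on a finger pad.
Only numpy, scipy, OpenCV 4.12 (cv2) and the standard library are available. Lean on these libraries where they do the work, as an engineer would, in place of code of your own. Each camera call takes 0.05 s, during which the arm holds its last target. There are 200 camera calls.

## Task

The robot vacuum lies on its back on the bench for its sensor check. With the fingertips, push the drive wheel on the side-brush side all the way in and let it spring fully back out; then point down at the front middle cliff-sensor window, staying about a finger's breadth above it without touching the machine for about two seconds, and take the hand well away from it. Do not touch that window at any time, do not lift, shift or tip the machine, leave the other drive wheel alone, and leave the things around it where they are.

Things in the scene. Friction and masses are not known exactly. Their poses are not given: they have to be found in the camera images.
- vacuum: Round robot vacuum, loose, about 3 kg, 330 mm across, 85 mm high, lying on its back on a 3 mm mat: its flat grey underside faces up, 88 mm above the table. Origin: centre of its lower face, on the mat. x points to its front (castor end, dark bumper band round the edge), z up, y to the left looking along x.
- castor (a point): Top of the small white castor wheel in a dark round cup near the front, on the machine's centre line at x = 88 mm, 13 mm above the underside; 36 mm behind it towards the middle of the machine are two steel charging contacts.
- side_brush (a point): Top of the hub of the side brush: low black three-armed star (arms reach 46 mm from the hub), at (112, -76) mm in the machine's axes, 8 mm above the underside. It tells which side is the side-brush side.
- roller (a point): Top of the ribbed main roller, 150 mm long along the machine's y, across the middle between the two drive wheels at x = -12 mm. It and its guard wires rise at most 10 mm above the underside.
- cliff_front: Front middle cliff-sensor window: flat black pane 16 x 32 mm in a thin grey frame, between the castor and the front rim, at (140, 0) mm in the machine's axes, facing up. Origin: centre of its upper face, 86 mm above the machine's origin (89 mm above the table); x to the machine's front, y along its long side, z up. Fixed in the machine.
- cliff_side_a: One of two side cliff windows, the same pane, at (85, -109) mm in the machine's axes, by the side brush. Not the one meant.
- cliff_side_b: The other side cliff window, the same pane, at (85, 109) mm in the machine's axes. Not the one meant.
- wheel_brush_side (a joint): Drive wheel on the side-brush side, at (-12, -112) mm in the machine's axes, on a sprung swing arm. 0 = sprung fully out, as at the start (tyre's top 32 mm above the underside); 0.44 rad = fully in, at its stop (tyre's top 8 mm above it): 24 mm straight down within 1 mm. Pushed on top of its tyre it takes about 3 N to start and 7 to 8 N at the stop; it springs back by itself.
- wheel_brush_side_axle (a point): Centre of that drive wheel (moves with it). The tyre is 70 mm in diameter and 22 mm wide, its axle level along the machine's y; its top is 35 mm straight above this point. The wheel also turns on its axle with a light drag, so push straight over the axle.
- wheel_other_side (a joint): The other drive wheel, at (-12, 112) mm in the machine's axes, the same build and values. To be left alone.
- clamp_meter: Clamp meter lying flat, red jaw ring and black body, about 210 mm long, 100 mm wide over the jaw, 40 mm high, 0.3 kg. Bystander. Origin on its underside, x towards the jaw.
- screwdriver: Screwdriver with a black handle lying flat, 190 mm long. Bystander. Origin under its middle, x towards its tip.
- battery_pack: Battery pack lying flat, black and light grey block 130 x 56 x 34 mm, 0.36 kg. Bystander. Origin: centre of its underside.
- cleaner_can: Upright can of contact cleaner, 52 mm in diameter, 150 mm high, 0.22 kg. Bystander. Origin: centre of its underside.

How it is judged (in metres and radians):
On the way, in this order (a step that is already met when the one before it is completed fails the run):
1. the drive wheel on the side-brush side is pushed in to its stop by the fingers (within about 4 mm) (value of joint wheel_brush_side above 0.37 rad and contact force between the fingers and vacuum above 1 N), for 0.1 s.
2. it is let go and has sprung fully back out (value of joint wheel_brush_side below 0.04 rad and contact force between the fingers and vacuum below 0.2 N), for 0.1 s.
3. the fingertips point at the front middle cliff window from above (within 20 mm of its centre sideways, tips up to about 40 mm above it), touching nothing of the machine, for 1.8 s (horizontal distance between the grasp point and cliff_front below 0.02 m and z of the grasp point in the frame of cliff_front between 0.02 and 0.062 m and contact force between each of the fingers, the arm and vacuum below 0.2 N), for 1.8 s.
At the end, for the whole second after the job is handed in: The hand is more than 100 mm from the front cliff window, both drive wheels are sprung out (within 0.04 rad), the vacuum lies flat and at rest within 20 mm of where it was (its front window too), and the four bystanders are within 20 mm of where they were, the can upright (distance between the grasp point and cliff_front above 0.1 m and value of joint each of wheel_brush_side, wheel_other_side below 0.04 rad and distance of each of vacuum, clamp_meter, screwdriver, battery_pack, cleaner_can, cliff_front from where it was at the start of the episode below 0.02 m and angle between vacuum's own z axis and vertical below 0.05 rad and linear speed of vacuum below 0.01 m/s and angle between cleaner_can's own z axis and vertical below 0.2 rad); the robot touches nothing.
It fails at once if the front cliff window is touched (contact force between cliff_front and anything else above 0.3 N).
It fails at once if the vacuum is lifted by more than 8 mm or tipped by more than 6 degrees (height (world z) of vacuum above 0.011 m or angle between vacuum's own z axis and vertical above 0.1 rad).
It fails at once if the vacuum is shifted by more than 25 mm (distance of vacuum from where it was at the start of the episode above 0.025 m).
It fails at once if the other drive wheel is pushed in (value of joint wheel_other_side above 0.1 rad).
It fails at once if a bystander is moved by more than 25 mm (distance of any of clamp_meter, screwdriver, battery_pack, cleaner_can from where it was at the start of the episode above 0.025 m).
It also fails if it takes over 45 s, if anything falls off the work surface, if the arm or the gripper's body presses on something with over 40 N, if the wrist force passes 120 N, or if a joint passes its speed limit or range.

## Working session

There is one attempt and no reset: what is moved stays moved. The work goes in short steps, each a Python script; the robot and the scene stay as the last script left them, time stands still between calls to the robot, and variables do not carry over. Pictures are saved under pics/ and viewed, at most 10 in all, crops included, and the job is handed in when it is done.

```bash
mkdir -p pics
python3 - <<'E'
from station import r
import cv2,pickle
d={}
for n in("scene","top"):
    s=r.snapshot(n);d[n]=s;cv2.imwrite(f"pics/{n}0.png",s["frame"][:,:,::-1])
    print(n,s["fx"],s["cx"],s["cy"],s["R"],s["t"])
pickle.dump(d,open("d.pkl","wb"))
s=r.sense();print(s["orientation"],s["clock"],s["opening"])
E
```

```text
scene 447.8458558055805 264.64040606600844 189.69671380515382 [[-0.40462473  0.91424531  0.02084104]
 [ 0.60491656  0.28467516 -0.74366391]
 [-0.68582417 -0.28829772 -0.66822873]] [ 0.20450169 -0.27119859  1.57510262]
top 468.7595049387785 261.2604912192209 192.6095038003605 [[-0.00733803 -0.99996718  0.00343338]
 [-0.9895871   0.00676821 -0.14377612]
 [ 0.14374816 -0.00445266 -0.98960428]] [0.02915622 0.55300536 1.17743048]
[-1.79900744e+02 -5.49741467e-03  1.68904849e+01] 0.1 0.08784221025026984
```

View pics/top0.png

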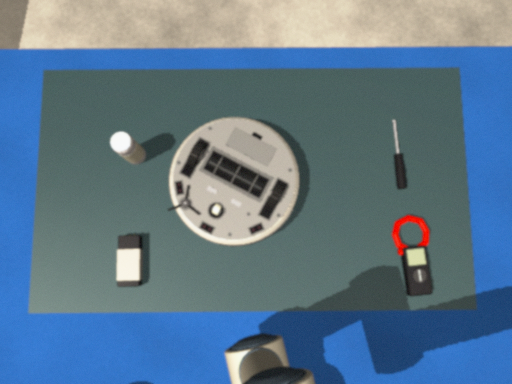

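View pics/scene0.png

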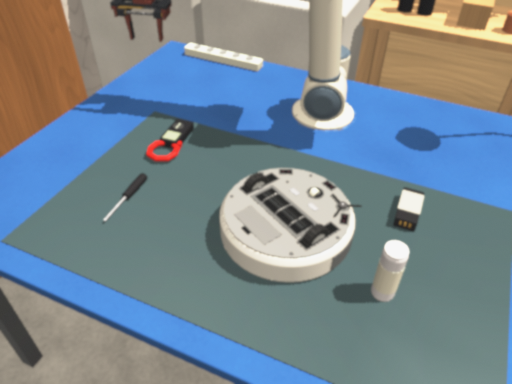

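The top view shows the vacuum centred near (234,180), castor at (216,210) and brush hub at (186,203). That puts the target wheel near (195,157), the front window near (205,227) and the other wheel near (273,198). The scene view agrees, with the can and the battery on the brush side.

```bash
cat > h.py <<'E'
import numpy as np,cv2
def ray(s,u,v,z):
    R=np.array(s["R"]);t=np.array(s["t"]);c=-R.T@t
    d=R.T@np.array([(u-s["cx"])/s["fx"],(v-s["cy"])/s["fy"],1]);return c+d*(z-c[2])/d[2]
def proj(s,X):
    p=np.array(s["R"])@X+s["t"];return np.array([s["fx"]*p[0]/p[2]+s["cx"],s["fy"]*p[1]/p[2]+s["cy"]])
def place(o,yaw,x,y,z):
    c,n=np.cos(yaw),np.sin(yaw);return np.array([o[0]+c*x-n*y,o[1]+n*x+c*y,z])
PTS={"castor":(88,0,101),"brush":(112,-76,96),"wheel":(-12,-112,120),"other":(-12,112,120),"front":(140,0,89),"sa":(85,-109,89),"sb":(85,109,89)}
def draw(s,o,yaw,name,x0,y0,w,h,k):
    im=cv2.resize(np.ascontiguousarray(s["frame"][y0:y0+h,x0:x0+w,::-1]),None,fx=k,fy=k,interpolation=cv2.INTER_CUBIC)
    for x,y,z in PTS.values():
        p=(proj(s,place(o,yaw,x/1e3,y/1e3,z/1e3))-[x0,y0]+.5)*k
        cv2.circle(im,tuple(int(a) for a in p),3,(0,0,255),1)
    cv2.imwrite(name,im)
E
python3 - <<'E'
from h import *;import pickle
s=pickle.load(open("d.pkl","rb"))["top"];f=s["frame"]
m=(f.astype(int).min(2)>110).astype(np.uint8);m[:, :160]=0;m[:,310:]=0;m[:110]=0;m[255:]=0
c=max(cv2.findContours(m,0,1)[0],key=cv2.contourArea);c=cv2.convexHull(c)
P=np.array([ray(s,*p[0],.088)[:2] for p in c],np.float32)
(e,rad)=cv2.minEnclosingCircle(P);print("circle",e,rad)
k=ray(s,216,210,.101)[:2];b=ray(s,186,203,.096)[:2]
# rigid fit of castor+brush+wheels+centre
M=np.array([[.088,0],[.112,-.076],[0,0]]);W=np.array([k,b,e])
a,bb=M-M.mean(0),W-W.mean(0)
yaw=np.arctan2((a[:,0]*bb[:,1]-a[:,1]*bb[:,0]).sum(),(a*bb).sum())
o=W.mean(0)-place((0,0),yaw,*M.mean(0),0)[:2];print(o,np.degrees(yaw),np.linalg.norm(k-e),np.linalg.norm(b-k))
for n,(x,y,z) in PTS.items(): 
    X=place(o,yaw,x/1e3,y/1e3,z/1e3);print(n,X.round(4),np.hypot(X[0],X[1]))
draw(s,o,yaw,"pics/top1.png",160,108,150,146,4)
E
```

```text
circle (0.5790472626686096, 0.09589570015668869) 0.1649656891822815
[0.57969744 0.0933864 ] 150.83747410696512 0.08720882313630318 0.07679304528752098
castor [0.5029 0.1363 0.101 ] 0.5209887598739814
brush [0.5189 0.2143 0.096 ] 0.5614477831124065
wheel [0.6448 0.1853 0.12  ] 0.6708633434356811
other [ 0.5356 -0.0103  0.12  ] 0.5356983501054855
front [0.4574 0.1616 0.089 ] 0.4851510148234979
sa [0.5586 0.23   0.089 ] 0.6040809741368396
sb [0.4524 0.0396 0.089 ] 0.45408949082442607
```

View pics/top1.png

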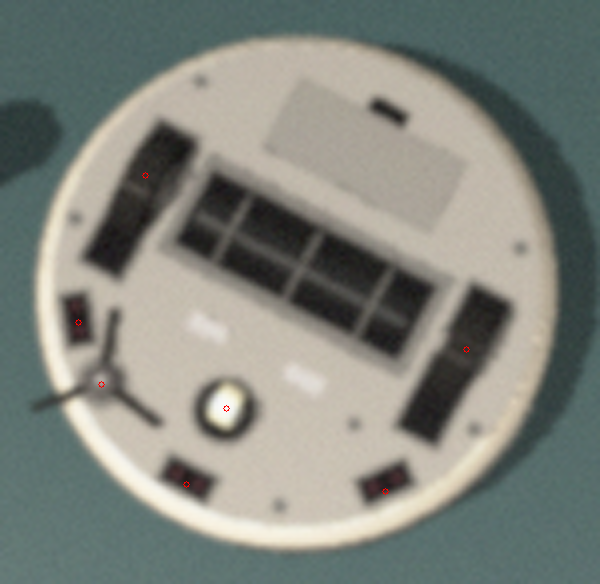

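The overlay fits: castor, brush hub and windows are within about 3 mm. Circle radius is 165.0 mm, castor to centre 87 mm and brush to castor 77 mm, against the expected 165, 88 and 80 mm. Next: close the fingers, move above the wheel and take a close look.

Run:
```python
from station import r
from h import *
r.grab(5)
r.servo_line([.174,-.574,.47])
r.reach([.6,.17,.47],[180,0,60.8])
s=r.snapshot("wrist");print(s["R"],s["t"],r.sense()["clock"],r.sense()["opening"],r.sense()["contact_force"])
import pickle;pickle.dump(s,open("w.pkl","wb"))
draw(s,[.5797,.0934],np.radians(150.84),"pics/w0.png",0,0,512,384,1.5)
```

```text
[[ 8.72778320e-01 -4.88116778e-01 -1.20527354e-04]
 [-4.71575016e-01 -8.43264470e-01  2.57918664e-01]
 [-1.25996064e-01 -2.25048981e-01 -9.66166626e-01]] [-0.44027167  0.37805091  0.56715644] 5.0833 0.0003744324992230753 [-0.80616476  0.07609956 -0.54049795]
```

View pics/w0.png

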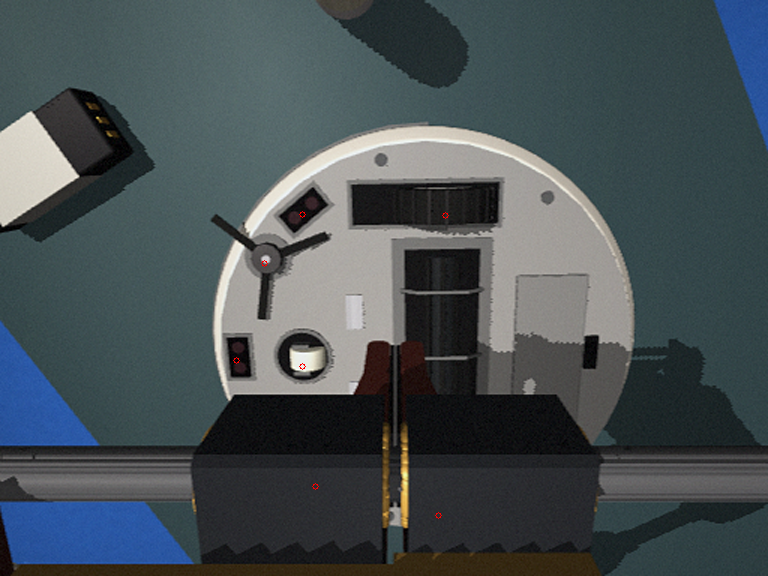

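The wrist view shows the tyre spanning columns 390–498, with the predicted wheel column at 445 centred on it. Side window (302,209), front window (237,357) and hub (265,260) sit about 4 px above the predictions. I'll shift the origin about 3.5 mm, to (0.581, 0.096), which matches the circle centre, then push.

Run:
```python
from station import r
from h import *
o=[.581,.096];yaw=np.radians(150.84)
w=place(o,yaw,-.012,-.112,0)
r.reach([w[0],w[1],.36],[180,0,60.84])
r.servo_line([w[0],w[1],.315],speed=.06);r.wait(.3)
f0=np.array(r.sense()["contact_force"])
z=.303
while z>.272:
    r.servo_line([w[0],w[1],z],speed=.03);r.wait(.1)
    s=r.sense();f=np.array(s["contact_force"])-f0
    print(round(z,4),np.round(s["tcp_pos"],4),f.round(2))
    if np.linalg.norm(f)>11 or np.hypot(*f[:2])>6: break
    z-=.004 if z>.284 else .0015
r.wait(.3)
s=r.snapshot("scene");cv2.imwrite("pics/push.png",cv2.resize(s["frame"][150:300,200:400,::-1],None,fx=4,fy=4))
print(r.sense()["clock"])
```

```text
0.303 [0.6461 0.188  0.303 ] [ 1.02 -0.09  0.11]
0.299 [0.646  0.188  0.2995] [ 0.44 -0.66  3.62]
0.295 [0.646  0.188  0.2951] [0.05 0.21 4.23]
0.291 [0.646  0.1881 0.2911] [-0.48  0.85  5.09]
0.287 [0.646  0.188  0.2873] [-0.06  0.31  5.65]
0.283 [0.646  0.188  0.2835] [ 0.05 -0.24  7.18]
0.2815 [0.6461 0.1879 0.2822] [0.93 0.16 6.16]
0.28 [0.6461 0.1879 0.2808] [0.38 0.33 7.29]
0.2785 [0.6462 0.1879 0.2795] [-0.14  0.61  7.69]
0.277 [0.6462 0.1878 0.2782] [-0.29  0.1   7.76]
0.2755 [0.6462 0.1878 0.2781] [-0.95 -1.06 11.41]
11.5
```

View pics/push.png

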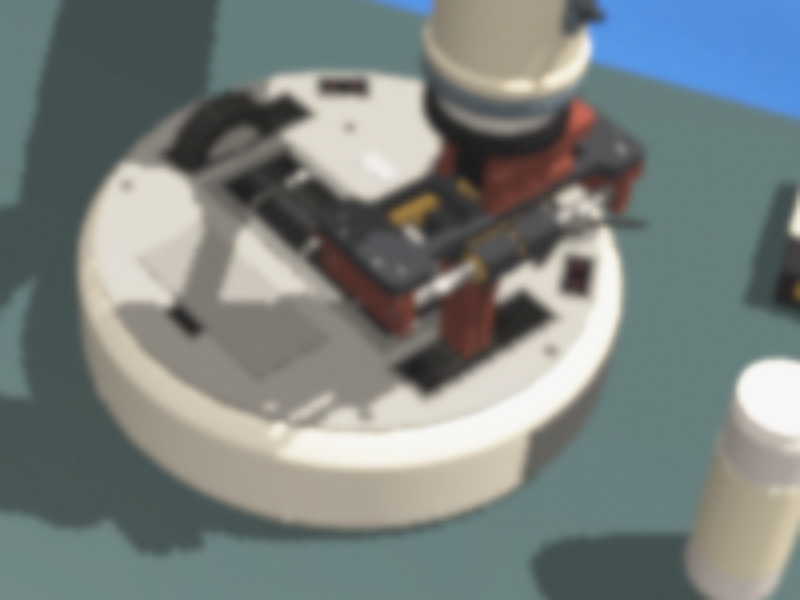

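The push picture shows the fingers on the tyre in its well near crop pixel (465,345), and the force rose sharply at tool z = 0.278, exactly 24 mm of travel. The vacuum is flat. Now release, check and point.

Run:
```python
from station import r
from h import *
o=[.581,.096];yaw=np.radians(150.84)
w=place(o,yaw,-.012,-.112,0)
r.servo_line([w[0],w[1],.38],speed=.06);r.wait(.4)
c=place(o,yaw,.140,0,0)
b=place(o,yaw,.10,-.07,0)
r.servo_line([c[0]-.02,c[1]-.03,.42],speed=.12);r.wait(.3)
s=r.snapshot("wrist")
draw(s,o,yaw,"pics/w1.png",0,0,512,384,1.5)
print(c,r.sense()["clock"],r.sense()["contact_force"])
```

```text
[0.45874326 0.16421502 0.        ] 16.1083 [ 1.07584584 -0.41524211  0.40801795]
```

View pics/w1.png

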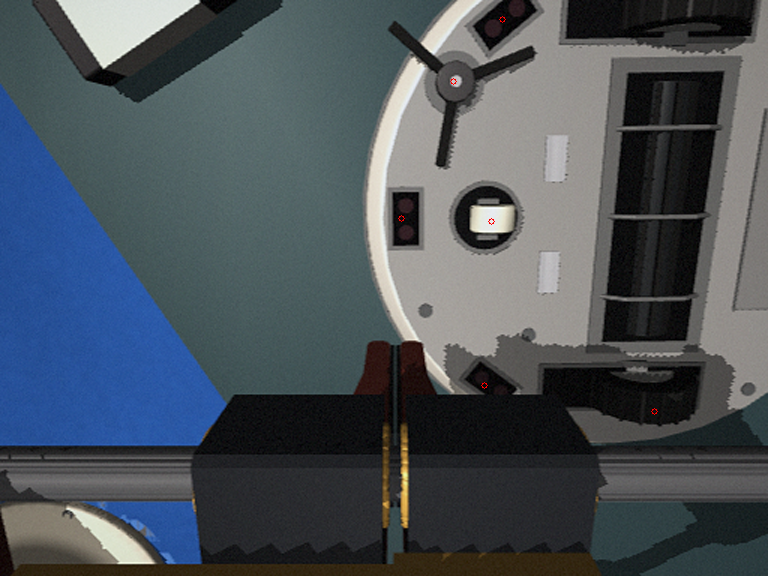

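Front window is at (405,218), its prediction at (401,218), so within 2 mm. The wheel is back out and the machine hasn't shifted. Point, hold and retreat.

Run:
```python
from station import r
from h import *
c=place([.5795,.0965],np.radians(150.84),.140,0,0)
r.servo_line([c[0],c[1],.38],speed=.1)
r.servo_line([c[0],c[1],.290],speed=.05)
r.wait(2.6)
s=r.sense();print(np.round(s["tcp_pos"],4),s["contact_force"],s["clock"])
r.servo_line([c[0],c[1],.42],speed=.1)
r.reach([.35,-.25,.45],[180,0,60.84]);r.wait(.5)
t=r.snapshot("top");cv2.imwrite("pics/end.png",t["frame"][:,:,::-1]);print(r.sense()["clock"])
```

```text
[0.4572 0.1647 0.29  ] [ 0.75630862 -0.16609936 -0.22691263] 21.3417
24.925
```

View pics/end.png

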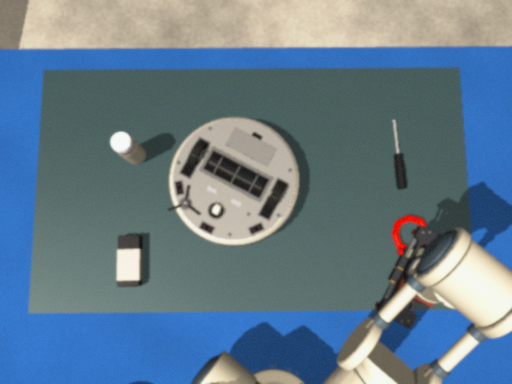

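The end picture shows everything where it was: vacuum at (234,180), can at (128,147), battery at (130,260), screwdriver at (400,155). The hand is well clear, about 0.2 m above the clamp meter.

```bash
python3 -c "
from station import r
print(r.hand_in())"
```

```text
the job is handed in; nothing more can be done
None
```

The job is handed in, verdict not shown: the brush-side wheel was pushed to its stop and sprang back out, the fingertips held about 19 mm above the front cliff window for 2.6 s with no contact sensed, and the hand was taken well away with nothing visibly moved.

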